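# Fit the sleeve and collar to the prototype hub

### The job

Finish assembling the prototype hub: swing the red keeper arm well aside, slide the blue sleeve down the steel shaft until it sits on the shoulder, then slide the brass collar on, flange down, until it rests on the sleeve, and swing the keeper fully back over the shaft. Lower each part all the way in the gripper and only then let go; do not let it drop down the shaft. Leave the dark grey spacer, the caliper and the other loose things where they are.

Things in the scene. Friction and masses are not known exactly. Their poses are not given: they have to be found in the camera images.
- hub: Fixed stand of the prototype hub: grey base plate 165 x 100 x 12 mm that carries the shaft and the keeper's post. Origin on the table under the shaft's axis; z up; its x axis points from the shaft to the keeper's post (the plate reaches from x = -52 to +112 mm, y = -50 to +50 mm).
- shaft_seat (a point): Point on the shaft's axis at the top of the shoulder (dark disc 42 mm across, 24 mm above the table) on which the sleeve must sit. The axes are those of the hub.
- shaft_top (a point): Centre of the top of the upright bright steel shaft: 24 mm in diameter, top 84 mm above the shoulder (108 mm above the table), its uppermost 8 mm tapering to 15 mm.
- keeper_hinge (a point): Point on the keeper's vertical hinge axis, level with the underside of the arm (113 mm above the table), at the top of a dark post 22 mm across that stands 85 mm from the shaft's axis along the hub's x axis.
- keeper (a joint): Angle of the red keeper arm, rad. 0: fully closed, the arm lies over the shaft and points along the hub's -x; it grows as the arm swings counter-clockwise seen from above (towards the hub's -y), stop at 1.7. The arm is a bar 18 mm wide and 10 mm thick, underside 113 mm above the table, reaching 130 mm from the hinge; it turns easily and stays where it is left.
- keeper_knob (a point): Middle of the upright black knob near the free end of the keeper arm: 16 mm in diameter, 30 mm tall (from 123 to 153 mm above the table), 120 mm from the hinge axis. This point is 138 mm above the table.
- tray: Fixed cream tray 240 x 340 mm, walls 18 mm high, floor 5 mm thick; the sleeve, the collar and the spacer stand in it. Origin under its centre.
- sleeve: Blue plastic sleeve (tube), standing: outside diameter 44 mm, bore 27 mm, 45 mm tall, open at both ends. Origin at the centre of its underside, z along its axis.
- collar: Brass flanged collar, standing: flange 54 mm across and 6 mm thick at the bottom, neck 40 mm across above it, bore 27 mm, 30 mm tall in all. Origin at the centre of the flange's underside, z along its axis.
- spare: Dark grey spacer ring, 44 mm across, bore 16 mm (too small for the shaft), 30 mm tall; not wanted, stays in the tray. Origin at the centre of its underside.
- caliper: Digital caliper lying on the table beyond the hub, 235 mm long along its y axis, 14 mm thick. Leave alone. Origin under its bar's middle.
- frame: Small white plastic frame 44 x 36 x 12 mm on the table to the right of the hub (-y). Leave alone. Origin under its centre.
- housing: White plastic block 45 x 40 x 16 mm on the table to the right of the hub (-y). Leave alone. Origin under its centre.
- marker: White marker with a green cap, 130 mm long along its y axis, 12 mm thick. Leave alone. Origin under its middle.
Mind the look-alikes: they are no part of the job. Of the things shaped like the collar, the brass one is meant.

How it is judged:
By the outcome, as a careful person would: the job done as asked, in the order asked, and still so for the second after the job is handed in, with the robot touching nothing.
It also fails if it takes over 72 s, if anything falls off the work surface, if the arm or the gripper's body presses on something with over 40 N, if the wrist force passes 120 N, or if a joint passes its speed limit or range.

### The arm

A 6-joint arm with a two-finger parallel gripper is mounted at the origin on the work surface. World frame = base frame: x ahead of the robot, y to its left, z up, the work surface at z = 0. Lengths are in m, angles in degrees, forces in N, time in s.
With the tool pointing down it reaches from about 0.275 to 0.875 m from the base axis. Payload 12.5 kg.
Tool frame: the origin (TCP) lies on the centre line of the jaws, within the pads' length; the fingertips stand 14 mm ahead of it and the grasp point (between the pads) lies 5 mm behind it (ctrl.tip_reach is the distance from the TCP to the fingertips, in m); z points along the fingers, y is the direction in which the jaws open and shut (so a half turn about z gives the same grasp; the last joint's range is limited). The gripper opens to 85 mm and grips with 20 to 120 N. Pads are 22 mm wide; open, the fingers measure 114 mm over their backs; the gripper's body (76 mm by 85 mm) begins 54 mm behind the grasp point. The pads swing forward as they close: fully open they stand 13 mm farther back than shut.
Start: joints at [68.148, 20.094, 94.641, -0, 65.266, -4.847], TCP at [0.161, 0.526, 0.245] pointing down, gripper open.
Joint ranges: [-157.81, 157.81], [-45, 120.19], [0.68, 151.7], [-89.99, 269.99], [4.06, 180], [-164.3, 164.3]. Speed limits (degrees/s): [127.2, 127.2, 159.86, 180, 180, 180].

### API

Orientations are given as a 3x3 rotation matrix whose columns are the frame's x, y, z axes.
In Python, from workcell import ctrl, kinematics, vision, finder gives the robot as it stands. Calls block until the motion is done:
- ctrl.goto(position, orientation): joint-space move of the TCP to a pose.
- ctrl.movel(position, v=0.15, orientation=None, threshold=None): straight line of the TCP; orientation=None keeps the orientation; v is the mean speed in m/s. With threshold (N) it stops when the force on the tool has changed by that much, and returns True; else False.
- ctrl.set_joints(angles): joint-space move.
- ctrl.grip(opening, grip_force=None): finger opening in m; grip_force is the grip in N (None keeps the last); returns when the fingers have stopped.
- ctrl.dwell(seconds).
- kinematics.inverse_kinematics(position, orientation): joint angles nearest the present ones, or None.
- vision.camera(name): name is "side" or "top" or "wrist"; returns (picture, depth): 420x560x3 uint8, red, green, blue; 420x560 float32, m along the optical axis (not along the pixel's ray), 0 where there is no reading.
- vision.get_calibration(name): a dict with "mtx" (3x3 intrinsics, pixels), "eye" and "rotation" of the camera in the world; the wrist camera has in their place "tool_from_camera" (4x4, takes a point from camera to tool coordinates, whose origin is the TCP and whose axes are the flange's). Camera axes: x right, y down, z forward; pixel columns grow to the right and rows downward; lengths in m; the calibration is good to about 2 mm. A picture is of the moment at which its call begins: read the wrist's pose just before it. get_calibration takes no time and is no camera call.
A pose or a line that the arm cannot do raises ctrl.Unreachable and nothing moves.
- ctrl.job_done(): hands the job in, once; it reports no verdict.
Trained networks look in the newest picture that a camera, given by its name, has taken for a name from the list of things; names that differ only in an ending like _2 or _b are one class to them, and where a whole thing is asked for, a point or a joint stands for the part that bears it (a point fixed in the world has none). Each returns a list of dicts, best first, with "conf" (0 to 1); they miss things now and then, are a little off and sometimes report something else, mostly with a low value. They report only what shows in the picture. A call takes as long as a camera call. They do not tell look-alikes from the thing itself.
- finder.cut_out(name, camera): "mask" (420x560 bool, what is visible of it) and "extent" ([left, top, right, bottom] in pixels, round what is visible of it).
Readings, each from a call of its own:
- ctrl.get_time_s(): time.
- ctrl.get_q(): joint angles.
- ctrl.get_dq(): joint speeds.
- ctrl.get_tau(): joint torques, N m.
- ctrl.get_tool_pos(): TCP position.
- ctrl.get_orientation(): TCP orientation.
- ctrl.get_force(): force on the tool from outside, world axes, zero at the start.
- ctrl.get_torque(): the same for the moment, N m.
- ctrl.get_gripper_width(): finger opening in m.
Only numpy, scipy, OpenCV 4.12 (cv2) and the standard library are available. Lean on these libraries where they do the work, as an engineer would, in place of code of your own. Each camera call takes 0.05 s, during which the arm holds its last target.

## Working session

There is one attempt and no reset: what is moved stays moved. The work goes in short steps, each a Python script; the robot and the scene stay as the last script left them, time stands still between calls to the robot, and variables do not carry over. Pictures are saved under pics/ and viewed, and the job is handed in when it is done.

```bash
mkdir -p pics; ls; cat > h.py <<'E'
import numpy as np,cv2
from workcell import ctrl,kinematics,vision,finder
def save(n,p): cv2.imwrite('pics/%s.png'%n,cv2.cvtColor(p,cv2.COLOR_RGB2BGR))
def cam(name):
    c=vision.get_calibration(name); K=np.array(c['mtx'])
    if 'eye' in c: return K,np.array(c['rotation']),np.array(c['eye'])
    T=np.array(c['tool_from_camera']); R=np.array(ctrl.get_orientation()); p=np.array(ctrl.get_tool_pos())
    return K,R@T[:3,:3],R@T[:3,3]+p
def cloud(name,depth,C=None):
    K,R,e=C or cam(name)
    v,u=np.mgrid[:depth.shape[0],:depth.shape[1]]
    P=np.stack([(u-K[0,2])/K[0,0]*depth,(v-K[1,2])/K[1,1]*depth,depth],-1)@R.T+e
    P[depth<=0]=np.nan
    return P
E
python3 - <<'E'
from h import *
for n in('top','side'):
    p,d=vision.camera(n); save(n+'0',p); np.savez('/tmp/%s0.npz'%n,p=p,d=d)
    c=vision.get_calibration(n); print(n,c)
    P=cloud(n,d)
    for o in('sleeve','collar','spare','keeper','keeper_knob','hub'):
        for r in finder.cut_out(o,n)[:4]:
            m=r['mask']; Q=P[m]; Q=Q[~np.isnan(Q[:,0])]
            print(o,round(r['conf'],2),np.round(r['extent']),np.median(Q,0).round(3),Q[:,2].max().round(3) if len(Q) else '')
print(ctrl.get_time_s())
E
```

```text
pics
top {'mtx': array([[493.06344418,   0.        , 282.5758976 ],
       [  0.        , 493.06344418, 205.26567389],
       [  0.        ,   0.        ,   1.        ]]), 'eye': array([ 0.39963371, -0.01385596,  1.30242508]), 'rotation': array([[ 0.02972043, -0.99364311,  0.10858205],
       [-0.9993376 , -0.03182043, -0.01765861],
       [ 0.02100148, -0.1079853 , -0.99393064]])}
sleeve 0.69 [175. 170. 192. 185.] [0.604 0.23  0.046] 0.055
collar 0.68 [143. 214. 163. 232.] [0.484 0.302 0.016] 0.042
collar 0.54 [115. 290. 136. 309.] [0.291 0.355 0.014] 0.036
spare 0.69 [203. 214. 224. 232.] [0.485 0.142 0.033] 0.041
keeper 0.71 [319. 174. 340. 231.] [ 0.54  -0.139  0.123] 0.155
keeper_knob 0.96 [318. 170. 334. 233.] [ 0.537 -0.139  0.123] 0.155
hub 0.91 [295. 170. 344. 242.] [ 0.538 -0.133  0.012] 0.155
side {'mtx': array([[523.01166103,   0.        , 280.06815645],
       [  0.        , 523.01166103, 203.50123981],
       [  0.        ,   0.        ,   1.        ]]), 'eye': array([-0.19510529, -0.92932028,  0.85420653]), 'rotation': array([[ 0.77902945, -0.3339112 ,  0.53067544],
       [-0.62674109, -0.43843951,  0.64417886],
       [ 0.01757054, -0.83443041, -0.55083316]])}
sleeve 0.78 [234. 168. 249. 188.] [0.598 0.22  0.034] 0.052
collar 0.76 [123. 186. 140. 206.] [0.285 0.349 0.015] 0.032
collar 0.74 [190. 178. 207. 186.] [0.481 0.293 0.021] 0.036
collar 0.46 [350. 288. 372. 302.] [ 0.523 -0.352  0.009] 0.014
spare 0.69 [219. 197. 236. 214.] [0.48  0.131 0.027] 0.038
keeper 0.68 [218. 194. 232. 212.] [0.48  0.133 0.027] 0.038
keeper 0.62 [278. 202. 331. 225.] [ 0.528 -0.14   0.121] 0.157
keeper_knob 0.96 [278. 204. 328. 227.] [ 0.527 -0.141  0.121] 0.157
keeper_knob 0.65 [190. 174. 206. 184.] [0.482 0.295 0.021] 0.038
hub 0.6 [266. 198. 343. 266.] [ 0.526 -0.146  0.013] 0.157
0.7
```

```bash
python3 - <<'E'
from h import *
p=np.load('/tmp/top0.npz')['p']; save('topc',cv2.resize(p[130:330,80:380],None,fx=2.6,fy=2.6,interpolation=cv2.INTER_CUBIC))
p=np.load('/tmp/side0.npz')['p']; save('sidec',cv2.resize(p[140:330,100:400],None,fx=2.6,fy=2.6,interpolation=cv2.INTER_CUBIC))
E
```

```text
(no output)
```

View pics/topc.png

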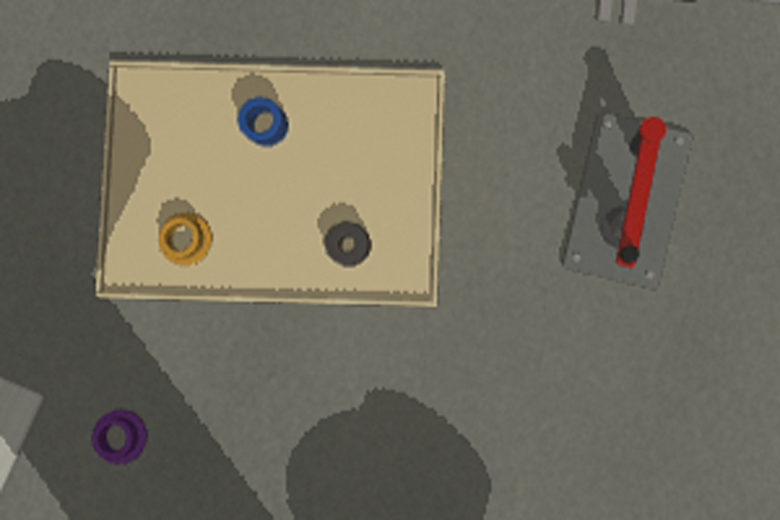

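View pics/sidec.png

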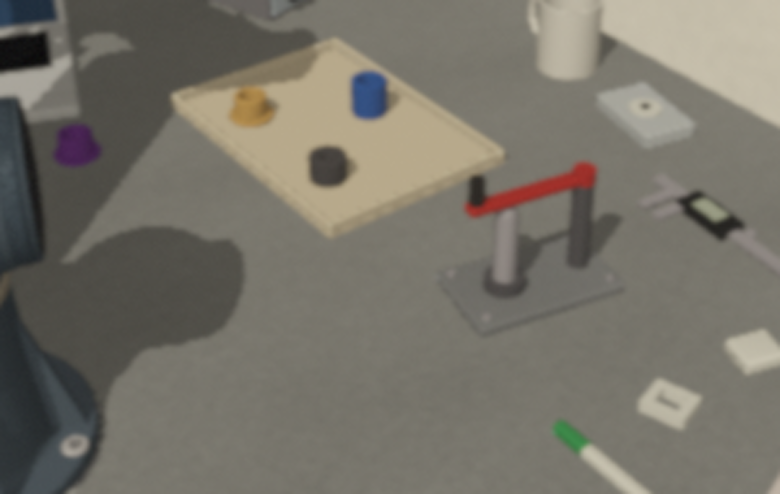

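Look-alikes for the collar: the brass one in the tray at top (153,222), and the purple one on the table at (125,298). The brass one fits the description. The blue sleeve is at (183,177), the spare at (213,223), and the keeper lies closed over the shaft. Next I'll take close wrist views.

```bash
cat >> h.py <<'E'
def Rz(yaw): # tool down, jaws (tool y) along world direction yaw+90... 
    c,s=np.cos(yaw),np.sin(yaw)
    x=np.array([c,s,0]); z=np.array([0,0,-1.]); y=np.cross(z,x)
    return np.stack([x,y,z],1)
E
python3 - <<'E'
from h import *
print(vision.get_calibration('wrist')); print(np.round(ctrl.get_orientation(),3), ctrl.tip_reach)
z=np.load('/tmp/top0.npz'); P=cloud('top',z['d']); p=z['p'].astype(int)
red=(p[...,0]>120)&(p[...,1]<70)&(p[...,2]<70)&(P[...,2]>.1)
Q=P[red]; print(len(Q),Q.mean(0),np.median(Q[:,2]))
c=Q[:,:2]-Q[:,:2].mean(0); u,s,vt=np.linalg.svd(c,full_matrices=False); print('arm dir deg',np.degrees(np.arctan2(vt[0,1],vt[0,0])),(c@vt[0]).min(),(c@vt[0]).max())
# plate
m=(np.abs(P[...,2]-.012)<.005)&(P[...,0]>.4)&(P[...,0]<.7)&(P[...,1]<-.05)&(P[...,1]>-.25)
r=cv2.minAreaRect(P[m][:,:2].astype(np.float32)); print(m.sum(),r)
for n,cx in (('a',Q[:,0]),): pass
hi=(P[...,2]>.14)&(P[...,1]<0)&(P[...,1]>-.25)&(P[...,0]>.4)&(P[...,0]<.7); print('knob',np.median(P[hi],0),hi.sum())
E
```

```text
{'mtx': array([[301.62572278,   0.        , 277.94516166],
       [  0.        , 301.62572278, 206.73888878],
       [  0.        ,   0.        ,   1.        ]]), 'tool_from_camera': array([[-2.20112348e-04, -9.46037987e-01, -3.24055671e-01,
         8.26812831e-02],
       [ 9.99999886e-01, -7.10256313e-05, -4.71892305e-04,
         9.99048021e-04],
       [ 4.23411787e-04, -3.24055738e-01,  9.46037895e-01,
        -1.27061304e-01],
       [ 0.00000000e+00,  0.00000000e+00,  0.00000000e+00,
         1.00000000e+00]])}
[[-0.956  0.292  0.   ]
 [ 0.292  0.956 -0.   ]
 [-0.    -0.    -1.   ]] 0.014
338 [ 0.54877804 -0.14172479  0.12288431] 0.12267725459345169
arm dir deg 170.1238181370303 -0.05867066807223848 0.0823339725042504
1637 ((0.5724079012870789, -0.14965182542800903), (0.23989713191986084, 0.17201313376426697), 2.879624843597412)
knob [ 0.47701096 -0.12778469  0.15183425] 38
```

```bash
python3 - <<'E'
from h import *
ctrl.goto([0.53,0.22,0.20],Rz(np.pi)); 
C=cam('wrist'); p,d=vision.camera('wrist'); save('w1',p); np.savez('/tmp/w1.npz',p=p,d=d,K=C[0],R=C[1],e=C[2])
P=cloud('wrist',d,C)
for o in('sleeve','collar','spare'):
    for r in finder.cut_out(o,'wrist')[:3]:
        m=r['mask']; Q=P[m]; Q=Q[~np.isnan(Q[:,0])]
        print(o,round(r['conf'],2),np.round(r['extent']))
        top=Q[Q[:,2]>Q[:,2].max()-.006]
        print('  n',len(top),'z',np.median(top[:,2]).round(4),'circ',cv2.minEnclosingCircle(top[:,:2].astype(np.float32)),'mean',top.mean(0).round(4))
print(ctrl.get_time_s(),ctrl.get_q())
E
```

```text
sleeve 0.8 [267. 229. 307. 280.]
  n 831 z 0.0481 circ ((0.6054444909095764, 0.23162642121315002), 0.022056059911847115) mean [0.6043 0.2314 0.0479]
collar 0.96 [334. 119. 389. 171.]
  n 718 z 0.0331 circ ((0.487140953540802, 0.30714091658592224), 0.019775841385126114) mean [0.4867 0.3066 0.033 ]
collar 0.55 [  2. 160.  10. 266.]
  n 274 z 0.0083 circ ((0.5861063003540039, -0.09818102419376373), 0.04518606886267662) mean [ 0.597  -0.0991  0.0083]
spare 0.92 [175. 120. 221. 164.]
  n 1406 z 0.0333 circ ((0.4863854944705963, 0.14288626611232758), 0.021973926573991776) mean [0.4858 0.1431 0.0332]
2.6583 [ 1.79579239e+01  2.53761998e+01  9.36464035e+01 -5.52546024e-04
  6.09701967e+01 -7.20925718e+01]
```

View pics/w1.png

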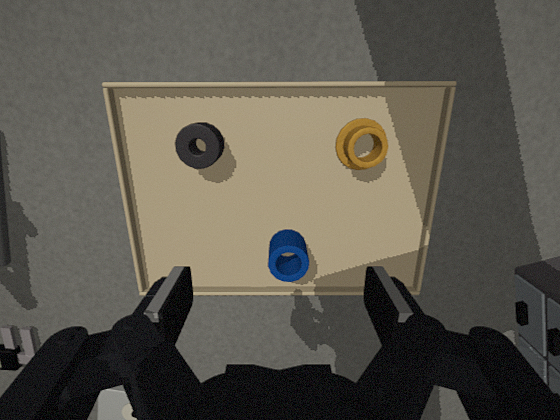

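The wrist view shows the blue sleeve at (288,255), the brass collar at (363,145), and the spare at (200,145). The diameters match. Next I'll view the keeper from close up.

```bash
python3 - <<'E'
from h import *
ctrl.goto([0.48,-0.13,0.25],Rz(np.radians(-10)))
C=cam('wrist'); p,d=vision.camera('wrist'); save('w2',p); np.savez('/tmp/w2.npz',p=p,d=d,K=C[0],R=C[1],e=C[2])
P=cloud('wrist',d,C); q=p.astype(int); Z=P[...,2]
red=(q[...,0]>100)&(q[...,1]<70)&(q[...,2]<70)&(Z>.119)&(Z<.128)
Q=P[red]; print(len(Q),np.median(Q[:,2]))
r=cv2.minAreaRect(Q[:,:2].astype(np.float32)); print(r)
c=Q[:,:2]-Q[:,:2].mean(0); vt=np.linalg.svd(c,full_matrices=False)[2]; print('dir',np.degrees(np.arctan2(vt[0,1],vt[0,0])))
k=(Z>.149)&(Z<.158)&(np.hypot(P[...,0]-.478,P[...,1]+.128)<.025); print('knob',k.sum(),cv2.minEnclosingCircle(P[k][:,:2].astype(np.float32)),np.median(P[k],0))
m=(np.abs(Z-.012)<.005)&(P[...,0]>.44)&(P[...,0]<.7)&(P[...,1]<-.06)&(P[...,1]>-.24)
print(cv2.minAreaRect(P[m][:,:2].astype(np.float32)))
n=(Z<.1)&(Z>.03)&(np.hypot(P[...,0]-.513,P[...,1]+.135)<.03); print(n.sum())
print(ctrl.get_time_s(),ctrl.get_q())
E
```

```text
3433 0.12153588946509447
((0.539000928401947, -0.13943983614444733), (0.022715600207448006, 0.13740764558315277), 80.90003204345703)
dir 169.68947478414438
knob 270 ((0.47797492146492004, -0.12713801860809326), 0.007766956929117441) [ 0.47838891 -0.12707241  0.15120888]
((0.541873574256897, -0.13719137012958527), (0.09990761429071426, 0.16501590609550476), 78.41146850585938)
29
4.9667 [-2.04898846e+01  1.43077495e+01  1.01924830e+02  1.30064708e-03
  6.37715054e+01  7.94532436e+01]
```

View pics/w2.png

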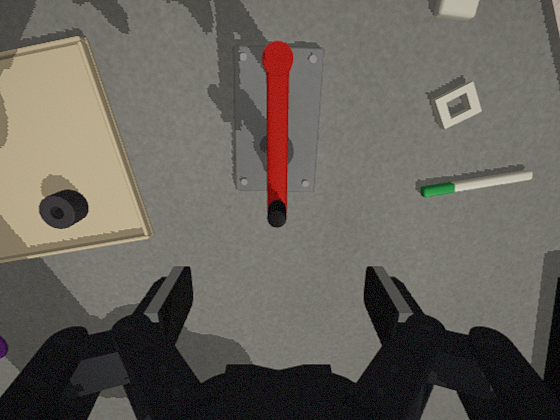

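The picture shows the keeper over the shaft, with the hinge at (278,58) and the knob at (277,214). The plate fit (100 x 165 mm) gives a hub yaw of -11.6°, and the knob comes out 119.7 mm from the computed hinge, so these agree. I'll straddle the knob and swing it.

```bash
cat >> h.py <<'E'
HY=np.radians(-11.59); HX=np.array([np.cos(HY),np.sin(HY)]); PC=np.array([.54187,-.13719])
HINGE=PC+.055*HX; SH=PC-.030*HX
def kpose(th,r=.12,z=.143):
    a=HY+np.pi+th
    return np.array([HINGE[0]+r*np.cos(a),HINGE[1]+r*np.sin(a),z]), Rz(a-np.pi)
E
python3 - <<'E'
from h import *
for t in (0.025,.8,1.6):
    print(kinematics.inverse_kinematics(*kpose(t)))
ctrl.grip(.036)
p,R=kpose(.025); print(p, ctrl.get_gripper_width())
ctrl.goto(p+[0,0,.04],R)
print('hit',ctrl.movel(p,v=.08,threshold=10))
ctrl.grip(.022,20)
print(ctrl.get_gripper_width(),ctrl.get_force(),ctrl.get_time_s())
for t in np.linspace(.025,1.6,6)[1:]:
    p,R=kpose(t)
    h=ctrl.movel(p,v=.12,orientation=R,threshold=25)
    print(round(t,2),h,np.round(ctrl.get_force(),1))
    if h: break
print(ctrl.get_time_s())
P,d=vision.camera('top'); save('top1',P[130:280,250:420].repeat(4,0).repeat(4,1))
E
```

```text
[-2.02973851e+01  2.23946618e+01  1.08118745e+02 -2.54444375e-14
  4.94865934e+01  7.98602204e+01]
[-2.84137349e+01  2.66232095e+01  1.01166603e+02 -2.54444375e-14
  5.22101878e+01  2.73396415e+01]
[-2.90665504e+01  3.50910267e+01  8.64213295e+01 -2.54444375e-14
  5.84876438e+01 -1.91497976e+01]
[ 0.4776294  -0.12707711  0.143     ] 0.03607337813703422
hit False
0.022106131475862545 [-0.51488071 -0.42827279 -0.06735726] 6.8167
0.34 False [-0.1 -0.3  0.4]
0.66 False [ 0.  -0.4  0. ]
0.97 False [0.7 0.3 0.1]
1.28 False [ 0.  -0.8 -0. ]
1.6 False [-0.6  0.6 -0.7]
9.15
```

View pics/top1.png

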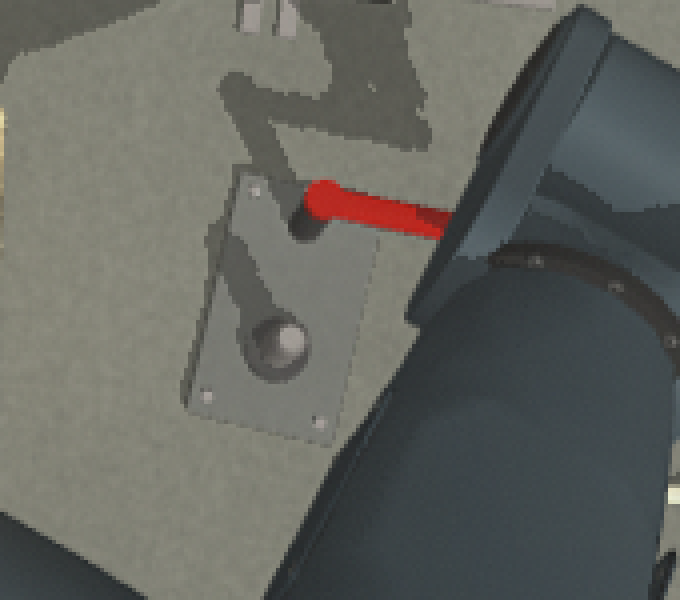

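The keeper is open: in the top view the arm points right from the hinge at (325,200), and the shaft is free at (290,340). Next I'll measure the shaft, then grasp the sleeve.

```bash
python3 - <<'E'
from h import *
ctrl.grip(.04)
p=np.array(ctrl.get_tool_pos()); ctrl.movel(p+[0,0,.05],v=.2)
ctrl.goto([SH[0],SH[1],.25],Rz(HY+np.pi))
C=cam('wrist'); p,d=vision.camera('wrist'); save('w3',p); np.savez('/tmp/w3.npz',p=p,d=d,K=C[0],R=C[1],e=C[2])
P=cloud('wrist',d,C); Z=P[...,2]
near=np.hypot(P[...,0]-SH[0],P[...,1]-SH[1])<.03
k=near&(Z>.1045)&(Z<.112); print('SH',SH,'top',k.sum(),cv2.minEnclosingCircle(P[k][:,:2].astype(np.float32)),np.median(P[k],0))
k=near&(Z>.095)&(Z<.112); print('top+taper',k.sum(),cv2.minEnclosingCircle(P[k][:,:2].astype(np.float32)))
m=(np.abs(Z-.011)<.0045)&(P[...,0]>.44)&(P[...,0]<.7)&(P[...,1]<-.06)&(P[...,1]>-.24)
print(cv2.minAreaRect(P[m][:,:2].astype(np.float32)))
print(ctrl.get_time_s(),ctrl.get_q())
E
```

```text
SH [ 0.51248169 -0.13116279] top 236 ((0.5110515356063843, -0.1316087543964386), 0.008921797387301922) [ 0.51116884 -0.1319533   0.10638974]
top+taper 467 ((0.5116540789604187, -0.13199932873249054), 0.01207929477095604)
((0.540860116481781, -0.13816820085048676), (0.10005183517932892, 0.1646367758512497), 78.39769744873047)
11.2083 [-1.94229176e+01  1.76847550e+01  9.74180835e+01 -4.03505110e-03
  6.49411773e+01 -9.77396434e+01]
```

View pics/w3.png

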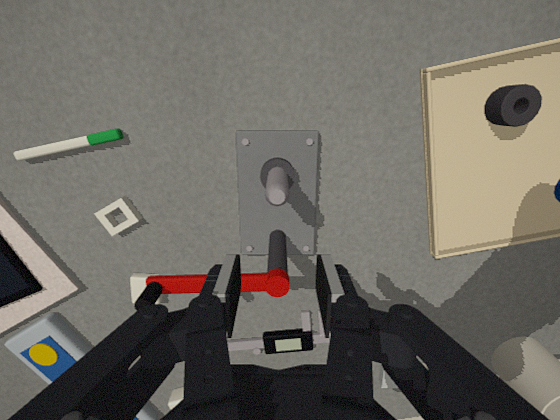

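The shaft's tip shows at (276,190) with the keeper well clear on the left. The two opposite views bracket the shaft at (0.5120, -0.1316), with about 0.5 mm of bias. Grasping the sleeve.

```bash
cat >> h.py <<'E'
SHAFT=np.array([.5120,-.1316]); RG=Rz(HY+np.pi)
E
python3 - <<'E'
from h import *
s=np.array([.6056,.2319])
ctrl.goto([*s,.13],RG); ctrl.grip(.07)
print('hit',ctrl.movel([*s,.036],v=.12,threshold=10))
ctrl.grip(.03,40); print('w',ctrl.get_gripper_width())
ctrl.movel([*s,.20],v=.2)
C=cam('wrist'); p,d=vision.camera('wrist'); save('w4',p); np.savez('/tmp/w4.npz',p=p,d=d,K=C[0],R=C[1],e=C[2])
print(ctrl.get_time_s(),ctrl.get_gripper_width(),np.round(ctrl.get_force(),2))
P=cloud('wrist',d,C); q=p.astype(int)
blue=(q[...,2]>q[...,0]+40)&(P[...,2]>.15); Q=P[blue]; T=np.array(ctrl.get_orientation()).T
L=(Q-np.array(ctrl.get_tool_pos()))@T.T
print(len(L),L.min(0),L.max(0)); t=L[L[:,2]<L[:,2].min()+.005]; print(len(t),cv2.minEnclosingCircle(t[:,:2].astype(np.float32)),np.median(t,0))
E
```

```text
hit False
w 0.043177976426805355
15.375 0.04343174678475048 [ 0.99 -0.5  -0.87]
8438 [-0.02185797 -0.02057691 -0.0136217 ] [0.0225664  0.02241452 0.0313912 ]
4054 ((0.0003378974215593189, 0.0006391391507349908), 0.02232748456299305) [ 0.00280558  0.00089824 -0.01134541]
```

View pics/w4.png

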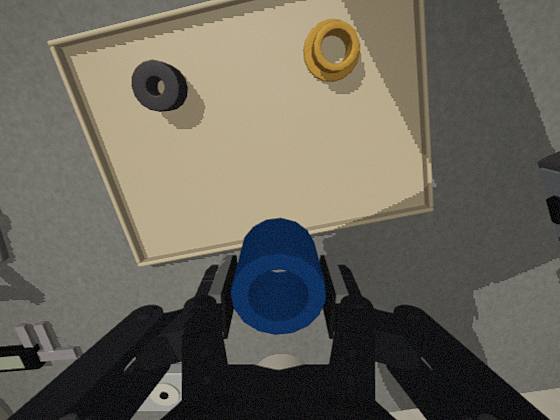

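The sleeve is held upright at (280,290), and its centre is within 0.6 mm of the TCP. Carrying it to the shaft.

```bash
python3 - <<'E'
from h import *
ctrl.goto([*SHAFT,.20],RG)
ctrl.movel([*SHAFT,.146],v=.15)
f0=np.array(ctrl.get_force())
h=ctrl.movel([*SHAFT,.125],v=.06,threshold=8); print(h,ctrl.get_tool_pos(),np.round(np.array(ctrl.get_force())-f0,1))
C=cam('wrist'); p,d=vision.camera('wrist'); save('w5',p)
if not h:
    h=ctrl.movel([*SHAFT,.060],v=.08,threshold=10); print(h,ctrl.get_tool_pos(),np.round(np.array(ctrl.get_force())-f0,1))
    if not h:
        h=ctrl.movel([*SHAFT,.0525],v=.02,threshold=8); print(h,ctrl.get_tool_pos(),np.round(np.array(ctrl.get_force())-f0,1))
p,d=vision.camera('side'); save('side5',cv2.resize(p[150:290,240:400],None,fx=4,fy=4,interpolation=cv2.INTER_CUBIC))
print(ctrl.get_time_s(),ctrl.get_gripper_width())
E
```

```text
False [ 0.51193327 -0.13160857  0.12484272] [-0.   2.  -1.8]
False [ 0.51226982 -0.13170435  0.06038031] [ 0.4  0.8 -0.7]
True [ 0.5124623  -0.13175712  0.05607823] [-2.5  1.4  8.1]
19.1583 0.043226847862390165
```

View pics/side5.png

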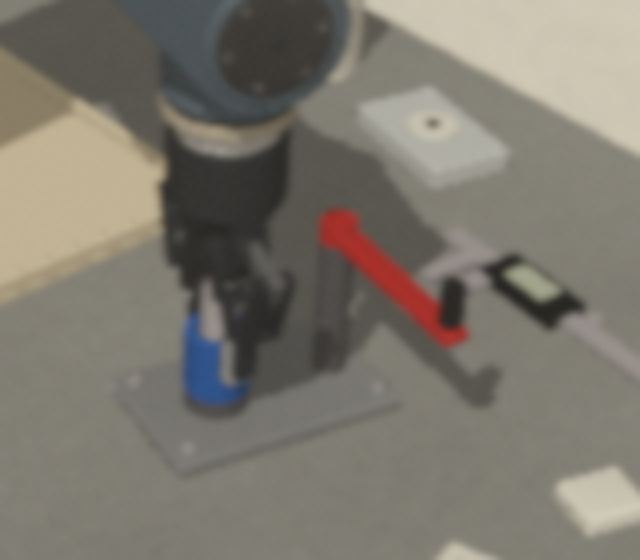

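View pics/w5.png

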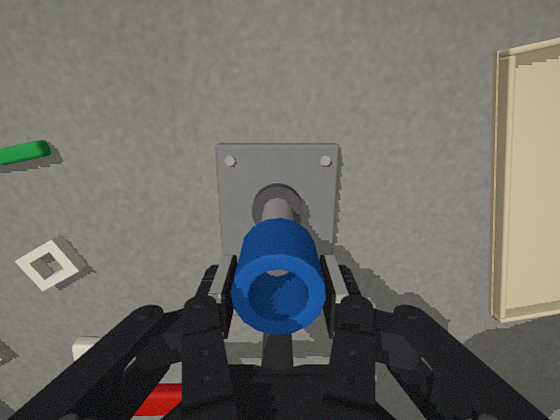

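The side view shows the sleeve's lower edge on the shoulder at (215,400), and contact came at the expected height. I'll confirm it's seated, release, and take a wrist look.

```bash
python3 - <<'E'
from h import *
q=np.array(ctrl.get_tool_pos())
h=ctrl.movel([q[0],q[1],q[2]-.002],v=.01,threshold=8); print(h,ctrl.get_tool_pos(),np.round(ctrl.get_force(),1))
ctrl.grip(.062); 
ctrl.movel([*SHAFT,.20],v=.2)
ctrl.movel([*SHAFT,.25],v=.2)
C=cam('wrist'); p,d=vision.camera('wrist'); save('w6',p); P=cloud('wrist',d,C); g=p.astype(int)
b=(g[...,2]>g[...,0]+40)&(np.hypot(P[...,0]-.512,P[...,1]+.1316)<.04); Q=P[b]; t=Q[Q[:,2]>Q[:,2].max()-.006]
print('sleeve top',np.median(t[:,2]),cv2.minEnclosingCircle(t[:,:2].astype(np.float32)),Q[:,2].min())
print(ctrl.get_time_s())
E
```

```text
True [ 0.51246629 -0.1317666   0.05606906] [-2.7  0.1  9.8]
sleeve top 0.0988839152478811 ((0.5127310752868652, -0.14172978699207306), 0.005823581945151091) 0.00879851059571185
21.0167
```

View pics/w6.png

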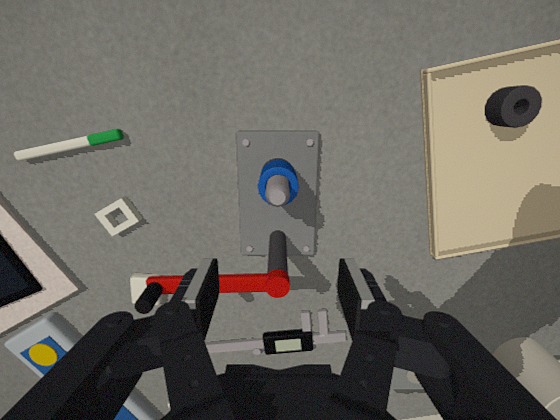

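The sleeve sits on the shoulder with the shaft through it at (278,185). Before reaching I'll crop the brass candidate: w4 pixel (332,50) in the tray, against the purple one on the table at top (125,298).

```bash
python3 - <<'E'
from h import *
p=cv2.imread('pics/w4.png'); t=np.load('/tmp/top0.npz')['p'][:,:,::-1]
a=cv2.resize(p[5:100,285:380],(380,380),interpolation=cv2.INTER_CUBIC); b=cv2.resize(t[200:320,105:225],(380,380),interpolation=cv2.INTER_CUBIC)
cv2.imwrite('pics/cr.png',np.hstack([a,b]))
E
```

```text
(no output)
```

View pics/cr.png

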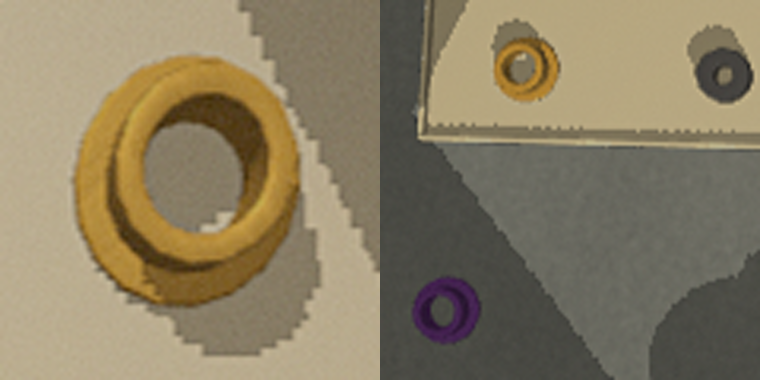

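It's brass, with the flange at the bottom and a wide bore. Grasping the neck.

```bash
python3 - <<'E'
from h import *
s=np.array([.4875,.3077])
ctrl.goto([*s,.12],RG)
print('hit',ctrl.movel([*s,.027],v=.12,threshold=8),ctrl.get_tool_pos())
ctrl.grip(.03,50); print('w',ctrl.get_gripper_width())
ctrl.movel([*s,.20],v=.2)
C=cam('wrist'); p,d=vision.camera('wrist'); save('w7',p)
print(ctrl.get_time_s(),ctrl.get_gripper_width(),np.round(ctrl.get_force(),2))
P=cloud('wrist',d,C); q=p.astype(int)
m=(q[...,0]>q[...,2]+50)&(P[...,2]>.15); Q=P[m]; T=np.array(ctrl.get_orientation()).T
L=(Q-np.array(ctrl.get_tool_pos()))@T.T
print(len(L),L.min(0),L.max(0)); t=L[L[:,2]<L[:,2].min()+.005]; print(len(t),cv2.minEnclosingCircle(t[:,:2].astype(np.float32)),np.median(t,0))
E
```

```text
hit False [0.48795383 0.30787389 0.02768953]
w 0.03787340479711886
25.025 0.03761448798168276 [ 0.3  -0.13 -1.07]
7120 [-0.02013527 -0.02544185 -0.00772548] [0.02728693 0.02639668 0.02506696]
2735 ((0.00023873260943219066, 0.000845324422698468), 0.020525624975562096) [ 0.00263819  0.00089202 -0.00532073]
```

View pics/w7.png

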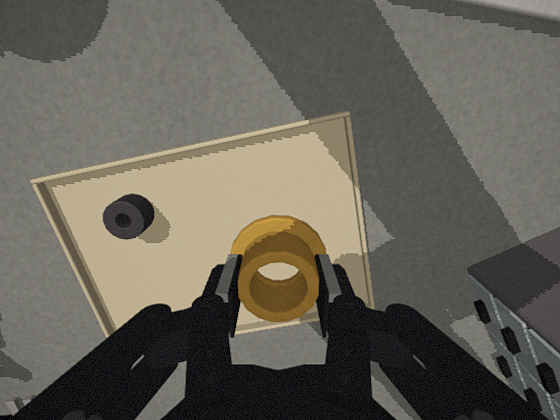

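The collar is held level at (279,285), centred within 1 mm. Sliding it on.

```bash
python3 - <<'E'
from h import *
ctrl.goto([*SHAFT,.20],RG)
ctrl.movel([*SHAFT,.139],v=.15)
p,d=vision.camera('side'); save('side8',cv2.resize(p[150:290,240:400],None,fx=4,fy=4,interpolation=cv2.INTER_CUBIC))
f0=np.array(ctrl.get_force())
h=ctrl.movel([*SHAFT,.118],v=.06,threshold=8); print(h,ctrl.get_tool_pos(),np.round(np.array(ctrl.get_force())-f0,1))
if not h:
    h=ctrl.movel([*SHAFT,.096],v=.06,threshold=10); print(h,ctrl.get_tool_pos(),np.round(np.array(ctrl.get_force())-f0,1))
    if not h:
        h=ctrl.movel([*SHAFT,.0885],v=.02,threshold=8); print(h,ctrl.get_tool_pos(),np.round(np.array(ctrl.get_force())-f0,1))
p,d=vision.camera('side'); save('side9',cv2.resize(p[150:290,240:400],None,fx=4,fy=4,interpolation=cv2.INTER_CUBIC))
print(ctrl.get_time_s(),ctrl.get_gripper_width())
E
```

```text
False [ 0.51190027 -0.13159313  0.11773925] [0.8 0.2 0.1]
False [ 0.51191029 -0.13158854  0.09574369] [-0.  -1.3  0.6]
True [ 0.51256996 -0.13174332  0.09203373] [ 0.5 -0.4  6.4]
28.625 0.03797332013972066
```

View pics/side9.png

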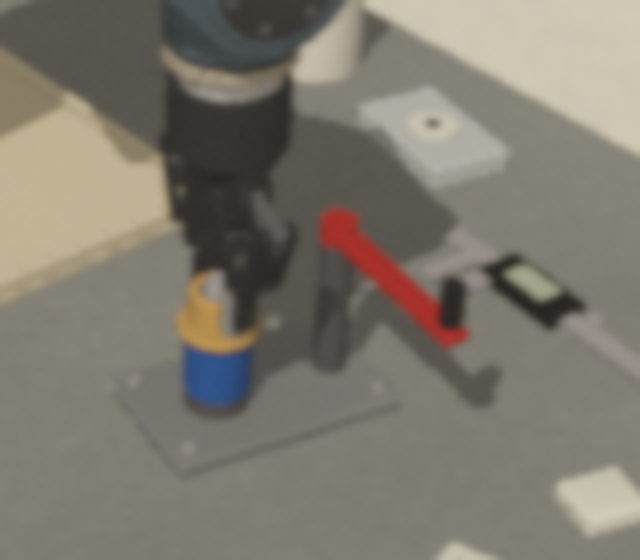

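The collar's flange rests on the sleeve: in the side view they meet at about (217,340), and contact came at z 0.092 as predicted. Releasing, then checking from above.

```bash
python3 - <<'E'
from h import *
ctrl.grip(.06)
ctrl.movel([*SHAFT,.25],v=.2)
C=cam('wrist'); p,d=vision.camera('wrist'); save('w10',p); P=cloud('wrist',d,C); g=p.astype(int); Z=P[...,2]
nr=np.hypot(P[...,0]-SHAFT[0],P[...,1]-SHAFT[1])<.045
m=(g[...,0]>g[...,2]+50)&nr; Q=P[m]; t=Q[Q[:,2]>.093]; f=Q[(Q[:,2]>.065)&(Q[:,2]<.08)]
print('collar top',np.median(t[:,2]),cv2.minEnclosingCircle(t[:,:2].astype(np.float32)),'flange z',np.median(f[:,2]),len(f))
sh=nr&(Z>.1045); print('shaft z',np.median(Z[sh]))
k=(Z>.146)&(Z<.16)&(np.hypot(P[...,0]-.575,P[...,1]+.267)<.03); print('knob',k.sum(),np.median(P[k],0),kpose(1.6)[0])
c=np.median(P[k],0)[:2]-HINGE; print('theta',np.arctan2(c[1],c[0])-HY-np.pi+2*np.pi)
print(ctrl.get_time_s())
E
```

```text
collar top 0.09714309869016838 ((0.5086023211479187, -0.1429682970046997), 0.03171045705676079) flange z 0.07332153047142242 649
shaft z 0.3111466772656702
knob 266 [ 0.57258763 -0.26546184  0.15113554] [ 0.57508251 -0.26644696  0.143     ]
theta 1.5780106323086942
29.9583
```

View pics/w10.png

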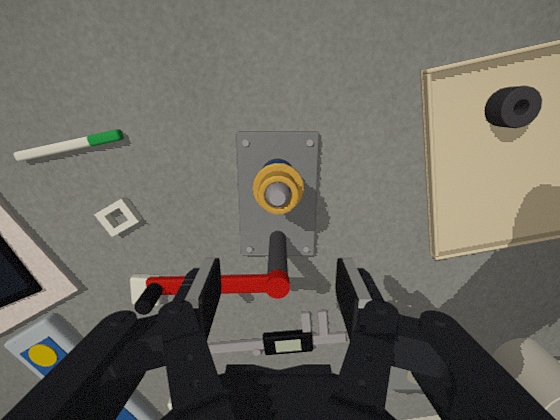

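The collar's top reads 97.1 mm, or about 99 mm after the roughly -1.8 mm bias seen on the knob, which is the nominal value. Swinging the keeper back.

```bash
python3 - <<'E'
from h import *
ctrl.grip(.038)
p,R=kpose(1.58)
ctrl.goto(p+[0,0,.05],R)
print('hit',ctrl.movel(p,v=.1,threshold=8))
ctrl.grip(.021,20); print(ctrl.get_gripper_width())
for t in np.linspace(1.58,.05,6)[1:]:
    p,R=kpose(t); h=ctrl.movel(p,v=.12,orientation=R,threshold=25)
    print(round(t,2),h,np.round(ctrl.get_force(),1))
    if h: break
if not h:
    p,R=kpose(-.08); h=ctrl.movel(p,v=.03,orientation=R,threshold=8); print('close',h,ctrl.get_tool_pos(),np.round(ctrl.get_force(),1))
q=np.array(ctrl.get_tool_pos())[:2]-HINGE; print('theta tool',(np.arctan2(q[1],q[0])-HY-np.pi+np.pi)%(2*np.pi)-np.pi)
print(ctrl.get_time_s())
E
```

```text
hit False
0.020925190716934033
1.27 False [-0.1 -0.8  0.4]
0.97 False [ 0.2 -0.2  0.4]
0.66 False [1.1 0.3 0.4]
0.36 False [-0.1 -0.8  0.1]
0.05 False [-0.8 -0.3 -1.2]
close True [ 0.47914742 -0.12276344  0.1429283 ] [-1.  -7.5  1.3]
theta tool -0.01282797723196527
35.1917
```

The stop is reached, with the force rising at θ≈0. Releasing, retreating and verifying.

```bash
python3 - <<'E'
from h import *
ctrl.grip(.04)
q=np.array(ctrl.get_tool_pos()); ctrl.movel([q[0],q[1],.25],v=.2)
C=cam('wrist'); p,d=vision.camera('wrist'); save('w11',p); P=cloud('wrist',d,C); Z=P[...,2]
k=(Z>.147)&(Z<.16)&(np.hypot(P[...,0]-.478,P[...,1]+.127)<.03); c=np.median(P[k],0)[:2]; print('knob',k.sum(),c,cv2.minEnclosingCircle(P[k][:,:2].astype(np.float32)))
c=c-HINGE; print('theta',(np.arctan2(c[1],c[0])-HY-np.pi+np.pi)%(2*np.pi)-np.pi)
g=p.astype(int); red=(g[...,0]>100)&(g[...,1]<70)&(g[...,2]<70)&(Z>.119)&(Z<.128); Q=P[red][:,:2]
print('arm rect',cv2.minAreaRect(Q.astype(np.float32)))
m=(np.abs(Z-.011)<.0045)&(P[...,0]>.44)&(P[...,0]<.7)&(P[...,1]<-.06)&(P[...,1]>-.24)
print('plate',cv2.minAreaRect(P[m][:,:2].astype(np.float32)))
ctrl.goto([.35,.10,.30],Rz(np.radians(-10)))
for n in('side','top'):
    p,d=vision.camera(n); save(n+'12',cv2.resize(p[140:300,100:400],None,fx=2.6,fy=2.6,interpolation=cv2.INTER_CUBIC))
print(ctrl.get_time_s())
E
```

```text
knob 294 [ 0.47906426 -0.1243373 ] ((0.4785066246986389, -0.12423039972782135), 0.007903040386736393)
theta 0.0002306606117312704
arm rect ((0.5419471263885498, -0.1361066848039627), (0.023254700005054474, 0.13320975005626678), 77.07196807861328)
plate ((0.5419162511825562, -0.13726699352264404), (0.1000835970044136, 0.1650470495223999), 78.34194946289062)
37.3667
```

View pics/side12.png

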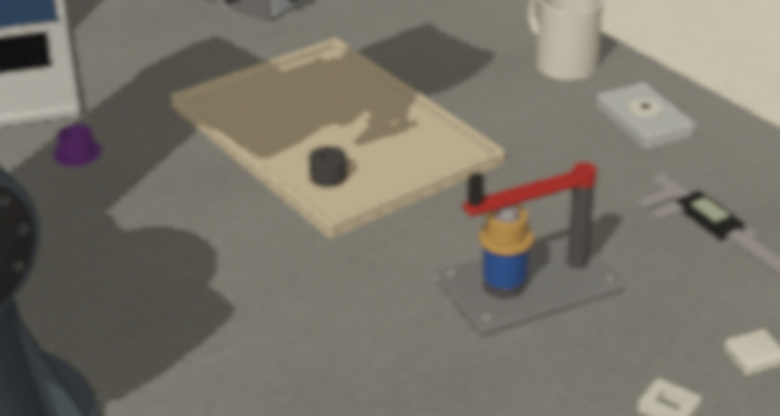

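View pics/w11.png

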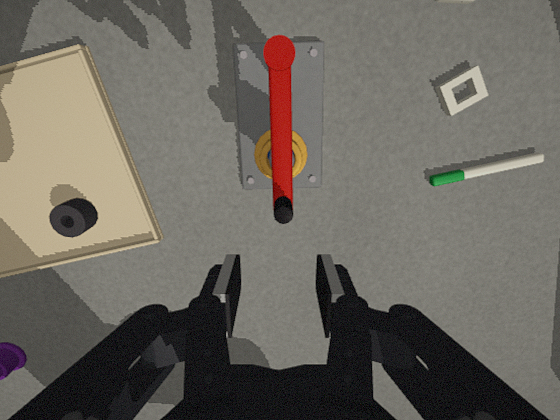

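The keeper is closed (θ ≈ 0.000, red arm over the shaft at (282,130) in the wrist view). The sleeve and collar are stacked on the shaft, and the spare and the other things are where they were. Handing in.

```bash
python3 -c "
from h import *
ctrl.job_done(); print(ctrl.get_time_s())"
```

```text
the job is handed in; nothing more can be done
the job is handed in; nothing more can be done
```

The hub is assembled and the job is handed in, at about 37 s on the robot's clock. I swung the keeper out to about 1.58 rad and lowered the blue sleeve in the gripper onto the shoulder. Then I lowered the brass collar, flange down, onto the sleeve. Each part was let go only after contact, and then I swung the keeper back to its stop.

**Last checks:**
- **Sleeve:** it touched down at tool height 0.056 m, where about 0.055 m was expected. A second push did not move it, and the pictures show it on the shoulder. My depth reading of its top picked the wrong pixels, so it is not confirmed that way.
- **Collar:** it touched down at 0.092 m, as predicted. Its top reads 97.1 mm, or about 99 mm after correcting for the camera's low readings, which is the nominal height. The circle fit of its position was spoilt by stray pixels.
- **Keeper:** the knob reads about 0.000 rad. The arm outline differs from the plate by about 1.3°, which I take as measurement error. It started at roughly 0.025 rad by the same measurement, so it is at least as closed as before.
- **Everything else:** no move stopped on an unexpected contact. The spacer and the other loose things I could see in the last pictures look unmoved. The gripper read 37.9 mm on the 40 mm collar neck, but the collar was held level and centred.

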